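# Switch the microscope's filter turret to blue

### The arm

A 7-joint arm with a two-finger parallel gripper is mounted at the origin on the work surface. World frame = base frame: x ahead of the robot, y to its left, z up, the work surface at z = 0. Lengths are in m, angles in rad, forces in N, time in s.
With the tool pointing down it reaches from about 0.425 to 0.975 m from the base axis. Payload 16.7 kg.
Tool frame: the origin (TCP) lies between the finger pads; the fingertips stand 25 mm ahead of it and the grasp point (between the pads) lies 6 mm ahead of it; y points along the fingers, z is the direction in which the jaws open and shut, and the axes are right-handed (so a half turn about y gives the same grasp; the last joint's range is limited). The gripper opens to 85 mm and grips with 20 to 120 N. Pads are 22 mm wide; open, the fingers measure 114 mm over their backs; the gripper's body (76 mm by 85 mm) begins 54 mm behind the grasp point. The pads swing forward as they close: fully open they stand 13 mm farther back than shut.
Start: joints at [1.187, 0.426, 0.074, 1.606, -0.034, 1.111, -0.067], TCP at [0.157, -0.656, 0.256] pointing down, gripper open.
Joint ranges: [-2.85, 2.85], [-0.5, 2.14], [-1.23, 1.37], [0.21, 2.46], [-1.02, 4.16], [0.16, 2.05], [-2.73, 2.73]. Speed limits (rad/s): [1.89, 1.89, 2.39, 2.39, 3.01, 3.01, 3.01].

### API

Orientations are given as a unit quaternion [w, x, y, z].
In Python, from workcell import arm, claw, solver, viewer, models gives the robot as it stands. Calls block until the motion is done:
- arm.move_ptp(position, orientation): joint-space move of the TCP to a pose.
- arm.move_linear(position, speed=0.15, rotation=None): straight line of the TCP; rotation=None keeps the orientation; speed is the mean speed in m/s.
- arm.movej(angles): joint-space move.
- claw.ungrasp() and claw.clamp(): open the fingers fully, or close them until they stop; the grip force is fixed at half the most.
- arm.pause(seconds).
- solver.solve_ik(position, orientation): joint angles nearest the present ones, or None.
- arm.sense(): the state.
- viewer.read_camera(name): name is "scene" or "top" or "wrist"; returns the picture (480x640x3 uint8, red, green, blue); there is no depth.
- viewer.camera_info(name): a dict with "fx", "fy", "cx", "cy" (pixels), "R" (3x3) and "t" (3): a world point X has camera coordinates R X + t; the wrist camera has in their place "hand_eye" (4x4, takes a point from camera to tool coordinates, whose origin is the TCP and whose axes are the tool frame's). Camera axes: x right, y down, z forward; pixel columns grow to the right and rows downward; lengths in m; the calibration is good to about 2 mm. The wrist camera is an equidistant fisheye: a pixel r from the principal point sees the ray r / f radians off the axis. A picture is of the moment at which its call begins: read the wrist's pose just before it. camera_info takes no time and is no camera call.
A pose or a line that the arm cannot do raises arm.Unreachable and nothing moves.
- arm.job_done(): hands the job in, once; it reports no verdict.
Trained networks look in the newest picture that a camera, given by its name, has taken for a name from the list of things; names that differ only in an ending like _2 or _b are one class to them, and where a whole thing is asked for, a point or a joint stands for the part that bears it (a point fixed in the world has none). Each returns a list of dicts, best first, with "confidence" (0 to 1); they miss things now and then, are a little off and sometimes report something else, mostly with a low value. They report only what shows in the picture. A call takes as long as a camera call.
- models.look_for(camera, thing): "uv" ([column, row] in pixels, amid what is visible of it).
- models.place_of(camera, thing): "uv" ([column, row] in pixels: a listed point, or the origin of a listed thing).
The state is a dict: "clock": time; "q": joint angles; "dq": joint speeds; "effort": joint torques, N m; "tool_pos": TCP position; "tcp_rot": TCP orientation; "ft_force": force on the tool from outside, world axes, zero at the start; "moment": the same for the moment, N m; "grip_width": opening from 0.0 (shut) to 1.0 (fully open).
Only numpy, scipy, OpenCV 4.12 (cv2) and the standard library are available. Lean on these libraries where they do the work, as an engineer would, in place of code of your own. Each camera call takes 0.05 s, during which the arm holds its last target. There are 200 camera calls.

### The job

Switch the filter turret to the blue filter: push the upright tab on the black disc around until it points at the blue dot and stays clicked in there, then take the hand away. Only push the tab, never pinch it from both sides, and leave the other things on the bench where they stand.

Things in the scene. Friction and masses are not known exactly. Their poses are not given: they have to be found in the camera images.
- turret: fixed filter turret: round white base, 212 mm diameter, white top face at 40 mm above the work surface, with a low white lamp-house block (40 mm high) joined to its +x side, out to 180 mm from the axis. Origin on the turning axis (vertical) at the work surface; z up; -x is the middle of the selector's range. On the base turns a black disc, 112 mm diameter, top at 52 mm, with an aluminium hub cap of 30 mm diameter, top at 62 mm. The base is bolted down.
- selector (a joint): angle of the black disc and its tab in rad, counter-clockwise (seen from above) positive; at 0 the tab points along the turret's -x. Click stops (detents) every 45 degrees: -135, -90, -45, 0, 45, 90, 135 degrees; hard stops at +-150 degrees. It stays where it clicks in: let go within about 15 degrees of a click position, it springs into it. Getting over a click takes 1 to 3 N at the tab. At the start it stands at or between -45 and 45 degrees.
- tab (a point): centre of the upright tab on the disc: a black fin with an aluminium centre rib, 13 mm thick in the turning direction, reaching from 47 to 79 mm from the axis, its top at 85 mm and its foot at 44 mm above the work surface. This point lies 63 mm from the axis at 66 mm height. The tab is to be pushed on its flat sides.
- tab_aim (a point): point turning with the disc, 90 mm from the axis, 11 mm beyond the outer end of the tab in line with it, 42 mm high: the spot the tab points at
- blue_mark (a point): top centre of the blue dot, 20 mm diameter, 2 mm high, fixed on the turret's base 90 mm from the axis, 42 mm above the work surface. Blue, red, yellow and green dots stand, in an order that changes, at the click positions -135, -90, 90 and 135 degrees; the other three click positions have only tiny grey dots.
- oil_bottle: amber immersion-oil bottle, 32 mm diameter, 70 mm high; bystander, origin at the centre of its underside
- dish: covered clear dish, 60 mm diameter, 18 mm high; bystander, origin at the centre of its underside
- slide_box: blue and white slide box, 90 x 60 x 30 mm; bystander, origin at the centre of its underside
- blower: black rubber dust blower with a red nozzle, 52 mm diameter, 85 mm high; bystander, origin at the centre of its underside
- marker_pen: white and green marker pen lying down, 130 x 12 x 12 mm; bystander, origin at the centre of its underside
- beaker: glass beaker, 60 mm diameter, 70 mm high; bystander, origin at the centre of its underside
- objective: spare microscope objective standing upright, 32 mm diameter, 44 mm high; bystander, origin at the centre of its underside

How it is judged:
At the end, for the whole second after the job is handed in: The tab points at the blue dot (the aim point within 8 mm, about 5 degrees, of the dot's centre) and the disc is at rest (horizontal distance between tab_aim and blue_mark below 0.008 m and velocity of joint selector between -0.05 and 0.05 rad/s); the robot touches nothing.
It fails at once if the tab is pinched: both its flat sides pressed by the fingers at once with over 1.5 N (contact force between each of tab_side_a, tab_side_b and the fingers above 1.5 N).
It fails at once if a bystander is shifted by more than 20 mm, or lifted (distance of any of oil_bottle, dish, slide_box, blower, marker_pen, beaker, objective from where it was at the start of the episode above 0.02 m).
It also fails if it takes over 51 s, if anything falls off the work surface, if the arm or the gripper's body presses on something with over 40 N, if the wrist force passes 120 N, or if a joint passes its speed limit or range.

## Working session

There is one attempt and no reset: what is moved stays moved. The work goes in short steps, each a Python script; the robot and the scene stay as the last script left them, time stands still between calls to the robot, and variables do not carry over. Pictures are saved under pics/ and viewed, about 8 in all and at most 12, crops included, and the job is handed in when it is done.

```bash
mkdir -p pics; python3 - <<'E'
from workcell import arm, claw, solver, viewer, models
import cv2, numpy as np
s=arm.sense(); print(s['clock'],s['tool_pos'],s['tcp_rot'],s['grip_width'])
for c in ['scene','top']:
    im=viewer.read_camera(c); cv2.imwrite(f'pics/{c}0.png',im[...,::-1])
    ci=viewer.camera_info(c); print(c,ci)
    for t in ['turret','tab','tab_aim','blue_mark']:
        print(c,t,[(np.round(d['uv'],1).tolist(),round(d['confidence'],2)) for d in models.place_of(c,t)[:3]])
for t in ['oil_bottle','dish','slide_box','blower','marker_pen','beaker','objective']:
    print(t,[(np.round(d['uv'],1).tolist(),round(d['confidence'],2)) for d in models.place_of('top',t)[:2]])
print(arm.sense()['clock'])
E
```

```text
0.0 [ 0.15694325 -0.65610532  0.25561203] [ 0.0827388  -0.08290292  0.70268552 -0.70179374] 0.9992743677450151
scene {'fx': 486.66017649670357, 'fy': 486.66017649670357, 'cx': 324.4141940960857, 'cy': 240.3246020020543, 'R': array([[-0.39839146,  0.91701184, -0.0193267 ],
       [ 0.64200415,  0.26374304, -0.71990991],
       [-0.65506863, -0.29921378, -0.69379839]]), 't': array([ 0.15715522, -0.31300345,  1.50901031])}
scene turret [([349.3, 278.6], 0.58), ([291.7, 318.7], 0.49), ([229.3, 267.9], 0.23)]
scene tab [([371.5, 247.2], 0.77)]
scene tab_aim []
scene blue_mark []
top {'fx': 525.7805694599223, 'fy': 525.7805694599223, 'cx': 318.87338455764916, 'cy': 240.7213863302537, 'R': array([[-0.03598226, -0.99933967, -0.00505069],
       [-0.97670004,  0.03623616, -0.2115277 ],
       [ 0.21157104, -0.00267824, -0.97735895]]), 't': array([0.06530416, 0.58916813, 0.94699316])}
top turret [([279.1, 259.9], 0.59)]
top tab [([256.0, 280.6], 0.75)]
top tab_aim [([248.9, 298.6], 0.68)]
top blue_mark [([229.7, 264.3], 0.46)]
oil_bottle [([206.6, 346.5], 0.67), ([385.9, 281.3], 0.39)]
dish [([385.0, 280.9], 0.59)]
slide_box [([175.5, 251.0], 0.71)]
blower [([305.4, 191.0], 0.7), ([374.9, 192.1], 0.69)]
marker_pen [([304.1, 188.6], 0.75)]
beaker [([412.2, 220.1], 0.71)]
objective [([119.4, 287.3], 0.74), ([376.0, 191.2], 0.4)]
0.85
```

View pics/top0.png

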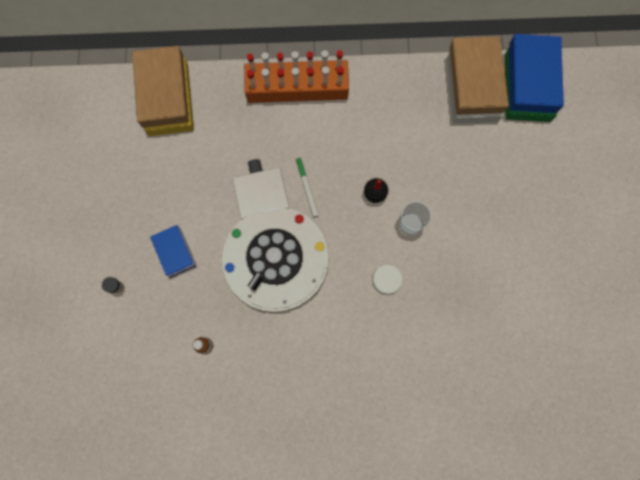

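View pics/scene0.png

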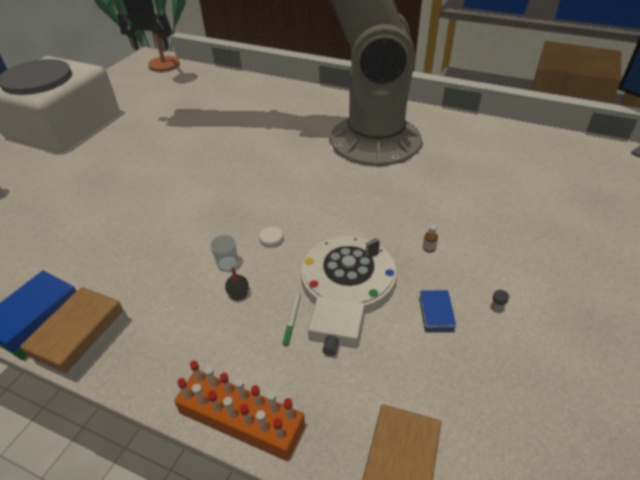

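```bash
cat > h.py <<'E'
from workcell import arm, claw, solver, viewer, models
import cv2, numpy as np
def back(c,uv,z):
    i=viewer.camera_info(c); R=np.array(i['R']);C=-R.T@i['t']
    d=R.T@np.array([(uv[0]-i['cx'])/i['fx'],(uv[1]-i['cy'])/i['fy'],1])
    return C+d*(z-C[2])/d[2]
def proj(c,X):
    i=viewer.camera_info(c); p=np.array(i['R'])@X+i['t']
    return np.array([i['fx']*p[0]/p[2]+i['cx'],i['fy']*p[1]/p[2]+i['cy']])
E
python3 - <<'E'
from h import *
for n,c,uv,z in [('turret','top',(279.1,259.9),0),('tab','top',(256,280.6),.066),('aim','top',(248.9,298.6),.042),('blue','top',(229.7,264.3),.042),('tab','scene',(371.5,247.2),.066),
 ('oil','top',(206.6,346.5),0),('dish','top',(385,280.9),0),('slide','top',(175.5,251),0),('blower','top',(374.9,192.1),0),('pen','top',(304,188.6),0),('beaker','top',(412,220),0),('obj','top',(119.4,287.3),0)]:
    print(n,c,np.round(back(c,uv,z),4))
E
```

```text
turret top [0.568  0.1257 0.    ]
tab top [0.518 0.165 0.066]
aim top [0.4872 0.1819 0.042 ]
blue top [0.5553 0.2187 0.042 ]
tab scene [0.5163 0.1677 0.066 ]
oil top [0.4009 0.2712 0.    ]
dish top [ 0.5173 -0.0863  0.    ]
slide top [0.5943 0.3364 0.    ]
blower top [ 0.7042 -0.0769  0.    ]
pen top [0.7173 0.0706 0.    ]
beaker top [ 0.6414 -0.1497  0.    ]
obj top [0.524  0.4476 0.    ]
```

The top view shows the disc centre near (274,257) and blue at (230,267). Green is at (237,233), red at (299,219), yellow at (320,247), and the lamp house is up at (262,195). The tab, at about (255,282), points at the grey dot (250,296). So the tab stands at about -45° and blue at -90°, which is one click clockwise. The scene view agrees. Next I fit the turret centre from the dots.

```bash
cat >> h.py <<'E'
COL={'blue':((100,120,60),(130,255,255)),'green':((45,80,30),(85,255,255)),'yellow':((18,120,100),(32,255,255)),'red':((170,120,60),(180,255,255))}
def dots(bgr,near,r):
    hsv=cv2.cvtColor(bgr,cv2.COLOR_BGR2HSV); out={}
    for k,(lo,hi) in COL.items():
        m=cv2.inRange(hsv,np.array(lo),np.array(hi))
        if k=='red': m|=cv2.inRange(hsv,np.array((0,120,60)),np.array((8,255,255)))
        n,_,st,ce=cv2.connectedComponentsWithStats(m)
        c=[(st[j,4],ce[j]) for j in range(1,n) if np.hypot(*(ce[j]-near))<r and st[j,4]>8]
        if c: out[k]=max(c,key=lambda a:a[0])
    return out
E
python3 - <<'E'
from h import *
from scipy.optimize import least_squares
for c,near,r in [('top',(275,258),56),('scene',(349,270),58)]:
    d=dots(cv2.imread(f'pics/{c}0.png'),np.array(near),r)
    P={k:back(c,v[1],.042)[:2] for k,v in d.items()}
    print(c,{k:(v[0],np.round(v[1],1).tolist(),np.round(P[k],4).tolist()) for k,v in d.items()})
    # blue -90, green -135, red 135, yellow 90 ; direction of selector a: turret -x rotated by a
    A=np.radians([{'blue':-90,'green':-135,'red':135,'yellow':90}[k] for k in P])
    M=np.array(list(P.values()))
    f=lambda p:(p[:2]-.09*np.c_[np.cos(A+p[2]),np.sin(A+p[2])]*-1*-1*-1-M).ravel() if 0 else (p[:2]+.09*np.c_[np.cos(A+p[2]+np.pi),np.sin(A+p[2]+np.pi)]-M).ravel()
    s=least_squares(f,[.57,.13,.1]); print(np.round(s.x,4),np.degrees(s.x[2]),np.round(s.fun*1000,1))
    for t in [(.518,.165),(.5163,.1677),(.4872,.1819)]:
        v=np.array(t)-s.x[:2]; print('sel',np.degrees(np.arctan2(v[1],v[0])-s.x[2]-np.pi)%360-360,np.hypot(*v))
E
```

```text
top {'blue': (np.int32(44), [229.1, 267.2], [0.5496, 0.2199]), 'green': (np.int32(45), [236.0, 233.0], [0.6174, 0.2063]), 'yellow': (np.int32(54), [319.4, 246.0], [0.5851, 0.0431]), 'red': (np.int32(52), [298.8, 218.5], [0.6422, 0.0819])}
[0.5674 0.1315 0.1982] 11.357159344221952 [ 0.1 -0.1 -0.1  0.1 -0.   0.2  0.1 -0.2]
sel -45.49210379946737 0.059666535694409134
sel -46.664512854222096 0.06260185084930812
sel -43.498290963726845 0.09470092293180625
scene {'blue': (np.int32(25), [389.2, 272.1], [0.5507, 0.2216]), 'green': (np.int32(38), [373.0, 292.6], [0.6185, 0.2085]), 'yellow': (np.int32(37), [308.4, 260.5], [0.5861, 0.0453]), 'red': (np.int32(40), [313.4, 283.5], [0.6433, 0.0834])}
[0.5684 0.1335 0.1971] 11.292657906507225 [ 0.1  0.1 -0.1 -0.2 -0.  -0.1  0.   0.1]
sel -43.31560139152225 0.05949284666077139
sel -44.590292167991265 0.062381303650731794
sel -42.10189182644797 0.09458878568063543
```

```bash
cat >> h.py <<'E'
from scipy.spatial.transform import Rotation as Ro
C=np.array([.568,.1325]); PHI=np.radians(11.32)
def pose(a,off,z,sgn,r=.065):
    th=np.pi+PHI+np.radians(a); u=np.array([np.cos(th),np.sin(th)]); t=np.array([-u[1],u[0]])
    Z=sgn*np.r_[u,0]; Y=np.array([0,0,-1.]); X=np.cross(Y,Z)
    q=Ro.from_matrix(np.c_[X,Y,Z]).as_quat(scalar_first=True)
    return np.r_[C+r*u+off*t,z],q
E
python3 - <<'E'
from h import *
print(np.round(arm.sense()['q'],2))
for s in (1,-1):
    for a,off,z in [(-45,.035,.15),(-45,.035,.086),(-65,.0175,.086),(-90,.0175,.086)]:
        p,q=pose(a,off,z,s); j=solver.solve_ik(p,q); print(s,a,np.round(p,3),None if j is None else np.round(j,2))
E
```

```text
[ 1.19  0.43  0.07  1.61 -0.03  1.11 -0.07]
1 -45 [0.495 0.139 0.15 ] [ 0.43  0.48 -1.02  2.02  0.52  0.93  1.69]
1 -45 [0.495 0.139 0.086] [ 0.41  0.62 -1.03  2.06  0.7   0.87  1.53]
1 -65 [0.515 0.175 0.086] [ 0.35  0.66 -1.03  1.99  0.73  0.91  1.13]
1 -90 [0.538 0.193 0.086] [ 0.38  0.78 -1.15  1.93  0.85  1.03  0.61]
-1 -45 [0.495 0.139 0.15 ] [ 0.44  0.49 -1.04  2.02  0.53  0.93 -1.46]
-1 -45 [0.495 0.139 0.086] [ 0.38  0.59 -0.98  2.06  0.66  0.84 -1.58]
-1 -65 [0.515 0.175 0.086] [ 0.15  0.54 -0.75  2.    0.52  0.8  -1.83]
-1 -90 [0.538 0.193 0.086] [ 0.06  0.55 -0.65  1.94  0.46  0.8  -2.23]
```

```bash
python3 - <<'E'
from h import *
p,q=pose(-45,.038,.24,1)
arm.move_ptp(p,q); claw.clamp()
s=arm.sense(); print(s['clock'],np.round(s['tool_pos'],4),np.round(p,4),np.round(s['q'],2),s['grip_width'],s['ft_force'])
im=viewer.read_camera('wrist'); cv2.imwrite('pics/w1.png',im[...,::-1])
i=viewer.camera_info('wrist'); print(i['fx'],i['cx'],i['cy'],np.round(i['hand_eye'],3).tolist())
H=np.linalg.inv(np.array(i['hand_eye'])); R=Ro.from_quat(s['tcp_rot'],scalar_first=True)
def wp(X):
    v=H[:3,:3]@R.inv().apply(X-s['tool_pos'])+H[:3,3]; n=np.hypot(v[0],v[1]); r=np.arctan2(n,v[2])*i['fx']; return np.round([i['cx']+r*v[0]/n,i['cy']+r*v[1]/n],1)
for nm,a,r,z in [('tab',-45,.063,.066),('aim',-45,.09,.042),('blue',-90,.09,.042)]:
    P,_=pose(a,0,z,1,r); print(nm,wp(P),[(np.round(d['uv'],1).tolist(),round(d['confidence'],2)) for d in models.place_of('wrist','blue_mark' if nm=='blue' else 'tab' if nm=='tab' else 'tab_aim')[:2]])
E
```

```text
4.6417 [0.4929 0.1369 0.24  ] [0.4928 0.1369 0.24  ] [ 0.47  0.32 -1.02  1.94  0.32  1.05  1.86] -0.0004115837955692917 [ 0.00926046  0.19838857 -0.13199227]
371.64829954431775 316.55553650589906 243.36188866769217 [[-0.001, 0.96, 0.281, -0.072], [-0.001, -0.281, 0.96, -0.117], [1.0, 0.0, 0.001, 0.001], [0.0, 0.0, 0.0, 1.0]]
tab [312.6 271.5] [([313.2, 273.3], 0.95)]
aim [342.9 262. ] [([346.0, 261.0], 0.79)]
blue [313.7 324.4] []
```

View pics/w1.png

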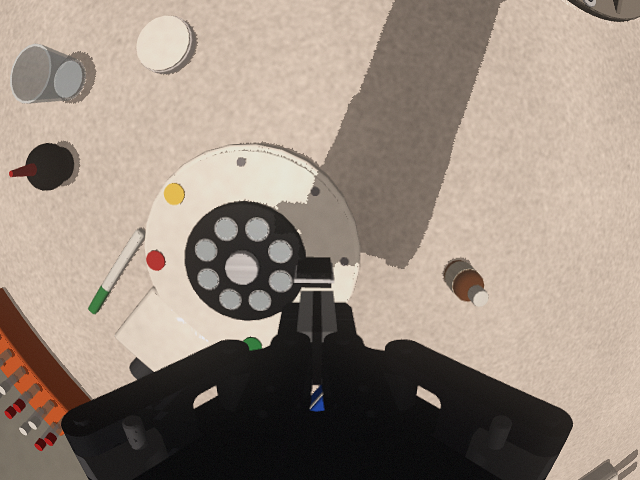

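The wrist view confirms this: the tab at (313,273) points at the grey dot (344,262), with calibration prediction (313,272). The closed fingers are on the counter-clockwise side with about 20 mm clearance. Blue is hidden behind the gripper. I lower the fingers and push.

```bash
python3 - <<'E'
from h import *
p,q=pose(-45,.038,.087,1)
arm.move_linear(p,speed=.08)
s=arm.sense(); print(s['clock'],np.round(s['tool_pos'],4),np.round(s['ft_force'],2))
if abs(s['ft_force'][2])<5:
  for a,off in [(-45,.0185),(-53,.0175),(-61,.0175),(-69,.0175),(-77,.0175),(-84,.0175),(-88,.0175)]:
    p,q=pose(a,off,.087,1); arm.move_linear(p,speed=.04,rotation=q)
    s=arm.sense(); f=s['ft_force']; print(a,round(s['clock'],2),np.round(s['tool_pos']-p,4),np.round(f,2),np.round(s['q'],2)[[2,6]])
    if np.linalg.norm(f)>25: break
for c in ['top','wrist']:
    cv2.imwrite(f'pics/{c}2.png',viewer.read_camera(c)[...,::-1])
for t in ['tab','tab_aim','blue_mark']:
    z=.066 if t=='tab' else .042
    for d in models.place_of('top',t)[:1]:
        X=back('top',d['uv'],z)[:2]-C; print(t,d['confidence'],X,np.degrees(np.arctan2(X[1],X[0])-PHI)%360-180)
E
```

```text
6.9 [0.493  0.1369 0.0873] [-0.6   0.45  0.78]
-45 7.54 [-0.0001  0.0001 -0.0001] [-0.11 -0.42  0.84] [-0.86  1.62]
-53 7.95 [-0.0002 -0.0002 -0.    ] [-0.58 -0.74  0.53] [-0.82  1.49]
-61 8.33 [-0.0002 -0.0002 -0.    ] [-1.77 -0.69  0.39] [-0.79  1.36]
-69 8.72 [-0.0001 -0.0001 -0.    ] [ 0.09 -0.17 -0.18] [-0.75  1.24]
-77 9.1 [-0.0002 -0.0002 -0.0001] [-0.01 -0.09  0.52] [-0.72  1.11]
-84 9.46 [-0.0003 -0.0002 -0.0001] [0.34 0.52 0.01] [-0.69  1.01]
-88 9.72 [-0.0002 -0.0002 -0.0001] [-0.59  0.48 -0.09] [-0.67  0.95]
tab_aim 0.35 [ 0.13666696 -0.06649124] 142.73614122421583
```

The force rose to about 2 N and dropped past -67°, so the tab crossed the click. I back off along the arc, lift, and check.

```bash
python3 - <<'E'
from h import *
p,q=pose(-88,.035,.087,1); arm.move_linear(p,speed=.06)
p[2]=.24; arm.move_linear(p,speed=.1)
p,q=pose(-30,.09,.28,1); arm.move_ptp(p,q); arm.pause(.3)
s=arm.sense(); print(s['clock'],np.round(s['ft_force'],2))
i=viewer.camera_info('wrist'); H=np.linalg.inv(np.array(i['hand_eye'])); R=Ro.from_quat(s['tcp_rot'],scalar_first=True)
def wp(X):
    v=H[:3,:3]@R.inv().apply(X-s['tool_pos'])+H[:3,3]; n=np.hypot(v[0],v[1]); r=np.arctan2(n,v[2])*i['fx']; return np.round([i['cx']+r*v[0]/n,i['cy']+r*v[1]/n],1)
for c in ['top','scene','wrist']:
    cv2.imwrite(f'pics/{c}3.png',viewer.read_camera(c)[...,::-1])
    for t,z,r in [('tab',.066,.063),('tab_aim',.042,.09),('blue_mark',.042,.09)]:
        P,_=pose(-90,0,z,1,r); e=wp(P) if c=='wrist' else proj(c,P)
        print(c,t,'expected at -90:',np.round(e,1),[(np.round(d['uv'],1).tolist(),round(d['confidence'],2)) for d in models.place_of(c,t)[:1]])
for t in ['oil_bottle','dish','slide_box','blower','marker_pen','beaker','objective']:
    print(t,[(np.round(d['uv'],1).tolist(),round(d['confidence'],2)) for d in models.place_of('top',t)[:2]])
a,b=cv2.imread('pics/top3.png'),cv2.imread('pics/wrist3.png')
cv2.imwrite('pics/chk.png',np.hstack([cv2.resize(a[180:360,100:280],(480,480),interpolation=cv2.INTER_CUBIC)[:, :320],b])[:, :800] if 0 else np.hstack([cv2.resize(a[200:320,190:340],(375,300)),cv2.resize(b,(400,300))]))
E
```

```text
13.6167 [ 0.19  0.19 -0.56]
top tab expected at -90: [240.4 261.5] []
top tab_aim expected at -90: [228.7 266.8] [([203.6, 344.3], 0.5)]
top blue_mark expected at -90: [228.7 266.8] [([230.4, 266.5], 0.44)]
scene tab expected at -90: [377.1 262.5] [([375.7, 261.9], 0.74)]
scene tab_aim expected at -90: [388.9 271.9] [([387.7, 272.3], 0.92)]
scene blue_mark expected at -90: [388.9 271.9] [([391.5, 270.7], 0.56)]
wrist tab expected at -90: [283.1 351.7] []
wrist tab_aim expected at -90: [297.4 357.5] []
wrist blue_mark expected at -90: [297.4 357.5] []
oil_bottle [([206.4, 345.8], 0.72)]
dish [([384.9, 280.8], 0.59)]
slide_box [([175.4, 254.3], 0.83)]
blower [([371.9, 193.0], 0.61), ([228.9, 265.2], 0.5)]
marker_pen []
beaker [([411.2, 223.7], 0.72)]
objective [([374.8, 196.9], 0.75), ([118.9, 285.1], 0.66)]
```

View pics/chk.png

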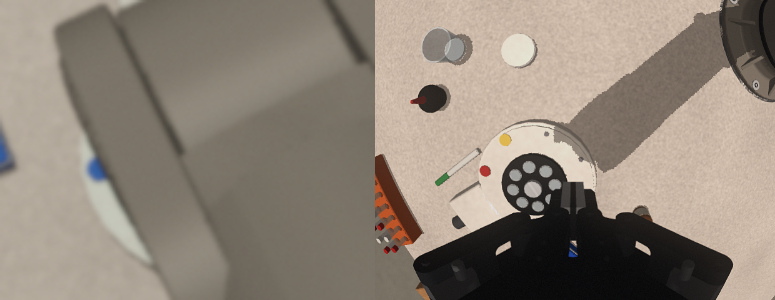

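The arm hides the tab from the top camera, and the gripper hides it from the wrist camera. The scene camera puts tab and aim within 1.5 px of the -90° prediction. I move clear for one clean look.

```bash
python3 - <<'E'
from h import *
arm.movej([1.187,0.426,0.074,1.606,-0.034,1.111,-0.067]); arm.pause(.3)
s=arm.sense(); print(s['clock'],np.round(s['ft_force'],2))
for c in ['top','scene']:
    cv2.imwrite(f'pics/{c}4.png',viewer.read_camera(c)[...,::-1])
    for t in ['tab','tab_aim']:
        for d in models.place_of(c,t)[:1]:
            X=back(c,d['uv'],.066 if t=='tab' else .042)[:2]-C; print(c,t,round(d['confidence'],2),np.round(d['uv'],1),np.degrees(np.arctan2(X[1],X[0])-PHI)%360-180,np.hypot(*X))
a,b=cv2.imread('pics/top4.png'),cv2.imread('pics/scene4.png')
d=cv2.absdiff(a,cv2.imread('pics/top0.png')).max(2)>40; n,_,st,ce=cv2.connectedComponentsWithStats(d.astype(np.uint8))
print('changed',[(st[j,4],np.round(ce[j])) for j in range(1,n) if st[j,4]>5])
cv2.imwrite('pics/chk2.png',np.hstack([cv2.resize(x,(400,320),interpolation=cv2.INTER_CUBIC) for x in (a[200:320,200:350],b[220:340,275:425])]))
E
```

```text
17.6583 [ 0.14 -0.77 -0.47]
top tab 0.86 [241.3 261.4] -89.86206094923207 0.06129546607133978
top tab_aim 0.91 [231.9 266.9] -88.93140669008346 0.08391004289489858
scene tab 0.59 [374.8 259.7] -82.72655176608441 0.05754279415594137
scene tab_aim 0.85 [389.8 273.8] -93.20355445221523 0.0927441506453964
changed [(np.int32(170), array([240., 263.])), (np.int32(18), array([257., 275.])), (np.int32(134), array([254., 284.]))]
```

View pics/chk2.png

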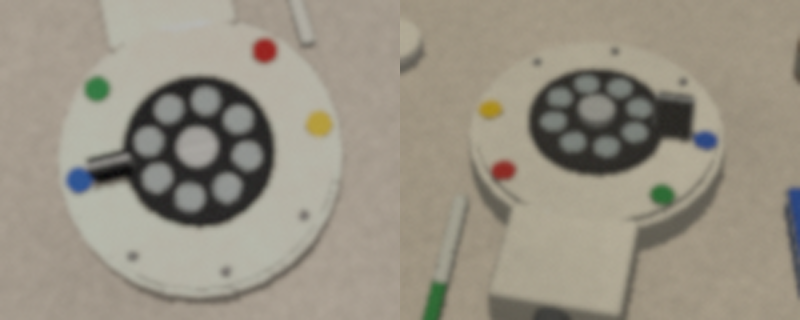

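The tab points at the blue dot in both views. Only the tab's old and new places differ between the before and after pictures, so no bystander moved. I hand it in.

```bash
python3 -c "
from workcell import arm
arm.job_done()"
```

```text
the job is handed in; nothing more can be done
```

The filter turret is switched to blue. I pushed the tab with the closed fingers, on one side only, from about -45° over one click to -90°. Then I backed off, lifted clear, returned the arm to its start pose and handed the job in at about 18 s.

**Tab position:** The top camera puts the tab at -89.9° and its aim point at -88.9°, against blue at -90°. The scene camera was rougher: the network's points there gave -82.7° and -93.2°. Its picture, and an earlier scene reading within 1.5 px of the -90° prediction, still show the tab at blue.

**Forces:** The push force peaked at about 2 N and fell away past -67°, as expected for a click. After retreating, the wrist force was under 1 N.

**Other objects:** Comparing the top pictures before and after, only the tab's old and new places changed, so nothing else on the bench moved visibly. One mid-way check did not help, because the arm and gripper hid the tab from the top and wrist cameras. The network also missed the marker pen in that view.

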